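Set the indexing table to the rider and clamp it

ROBOT

A 6-joint arm with a two-finger parallel gripper is mounted at the origin on a cart in front of the work surface, level with it; the furniture and walls round the work are solid. World frame = base frame: x ahead of the robot, y to its left, z up, the work surface at z = 0. Lengths are in mm, angles in rad, forces in N, time in s.
With the tool pointing down it reaches from about 350 to 850 mm from the base axis. Payload 8.1 kg.
Tool frame: the origin (TCP) lies between the finger pads; the fingertips stand 14 mm ahead of it and the grasp point (between the pads) lies 5 mm behind it; x points along the fingers, z is the direction in which the jaws open and shut, and the axes are right-handed (so a half turn about x gives the same grasp; the last joint's range is limited). The gripper opens to 85 mm and grips with 20 to 120 N. Pads are 22 mm wide; open, the fingers measure 114 mm over their backs; the gripper's body (76 mm by 85 mm) begins 54 mm behind the grasp point. The pads swing forward as they close: fully open they stand 13 mm farther back than shut.
Start: joints at [-1.37, 0.13, 1.488, -0, 1.523, -0.085], TCP at [169.175, -575.661, 245.292] pointing down, gripper open.
Joint ranges: [-2.96, 2.96], [-0.89, 2.26], [0.02, 2.5], [-1.34, 4.48], [0, 2.73], [-2.66, 2.66]. Speed limits (rad/s): [2.39, 2.39, 2.79, 3.14, 3.14, 3.14].

INTERFACE

Orientations are given as a 3x3 rotation matrix whose columns are the frame's x, y, z axes.
In Python, from bench import * gives the robot as it stands.
- The arm moves only by the tool servo_tool, never from a script. Its argument "plan" is a list of rows, each a list of 3 entries, a list of its own where there are three numbers: the turn, a rotation vector about the tool's x, y, z in degrees, then the shift along the tool's x, y, z in cm, then the opening in per cent of the stroke, from 0 (shut) to 100 (fully open). A call has 1 to 12 rows; each row is the pose to reach, as a shift and turn from the pose measured when the call began, along the tool's axes at that moment; what a row does not reach only later rows make up. A row lasts 1/8 s, in which the tool goes at most 62.5 mm and 10.7 degrees, less where a joint would pass 70% of its speed; a pose out of reach is approached as far as the arm can. A call with a gripper value outside its range is refused whole. The fingers move at their own pace and stop on an object; "grip_force" is the grip in N (left out, the last holds). Time passes only in rows, so rows that repeat a pose let the fingers close. It gives the time, the measured TCP pose, the force and the opening at its end, in the units of the state.
- get_state(): the state, without advancing time (a new reading comes with each control period).
- read_camera(name): name is "side" or "top" or "wrist"; returns a dict with "color" (400x640x3 uint8, red, green, blue), "fx", "fy", "cx", "cy" (pixels), "D" ([k1, k2, p1, p2, k3] as OpenCV has them; the pictures are not rectified), "R" (3x3) and "t" (3): a world point X has camera coordinates R X + t. Camera axes: x right, y down, z forward; pixel columns grow to the right and rows downward; lengths in mm; the calibration is good to about 2 mm. A picture is of the moment at which its call begins. There is no depth.
- job_done(): hands the job in, once; it reports no verdict.
Trained networks look in a picture, given as the dict that the camera call returned (one of the last four; its "shot" number tells which), for a name from the list of things; names that differ only in an ending like _2 or _b are one class to them, and where a whole thing is asked for, a point or a joint stands for the part that bears it (a point fixed in the world has none). Each returns a list of dicts, best first, with "score" (0 to 1); they miss things now and then, are a little off and sometimes report something else, mostly with a low value. They report only what shows in the picture. A call takes as long as a camera call. They do not tell look-alikes from the thing itself.
- recognise(label, picture): "point" ([x, y, z] in mm, in world coordinates, good to about 4 mm: the middle of the surface that is visible of it).
- landmark_of(label, picture): "point" ([x, y, z] in mm, in world coordinates, good to about 4 mm: a listed point, or the origin of a listed thing).
The state is a dict: "clock": time; "joint_positions": joint angles; "dq": joint speeds; "joint_torque": joint torques, N m; "tool_pos": TCP position; "eef_rot": TCP orientation; "wrist_force": force on the tool from outside, world axes, zero at the start; "moment": the same for the moment, N m; "grip_width": finger opening in mm.
Only numpy, scipy, OpenCV 4.12 (cv2) and the standard library are available. Lean on these libraries where they do the work, as an engineer would, in place of code of your own. Each camera call takes 0.05 s, during which the arm holds its last target.

TASK

With the fingertips, push the round dial of the indexing table round by its posts until the index mark on the dial lines up with the line on the rider that sits on the scale rim; then push the clamp lever outwards as far as it goes to lock the setting. The flange only rides along in the middle of the dial: do not lift it or knock it off centre, push everything gently, and leave the other things on the bench where they are.

Things in the scene. Friction and masses are not known exactly. Their poses are not given: they have to be found in the camera images.
- base: grey round base of a small indexing table, 220 mm across and 20 mm high, fixed to the bench; origin on the dial's axis at bench height. A dark-line scale runs round the rim. Its +y axis points to the lug that carries the clamp lever (lug 60 mm wide, ending 165 mm from the axis); its -x axis points to where the index mark stands at dial angle 0. Its place and yaw vary.
- dial (a joint): angle of the dial (rad) against the base, 0 when the index mark points along the base's -x axis, growing counter-clockwise seen from above; it can turn 6.2 rad either way. Dial: aluminium plate of 85 mm radius, its top 30 mm above the bench, with two upright black posts. Stiff: about 0.2 N m of friction (3 N at a post) keeps it where it is left, with no spring and whether clamped or not.
- index_mark (a point): point at the end of the dial's index mark (dark radial line with an arrow head at the rim of the dial), 87 mm from the axis, 30 mm above the bench
- post_a (a point): centre of the top of one post: 16 mm in diameter, standing from 30 to 65 mm above the bench, 65 mm from the dial axis, 90 degrees clockwise (seen from above) round from the index mark
- post_b (a point): centre of the top of the other, equal post, 90 degrees counter-clockwise round from the index mark
- rider_line (a point): point at the inner end of the line on the rider, 87 mm from the axis, 30 mm above the bench: where the index mark must come. The rider is a fixed steel saddle 16 mm wide with a dark radial line and a small clamp screw, sitting on the scale rim from 88 to 121 mm from the axis, top 30 mm above the bench. It stands anywhere round the rim but the front.
- lock (a joint): angle of the clamp lever (rad): 0 to 0.25 open at the start (lever along the base's -x axis at 0), growing clockwise seen from above, outwards away from the dial, to its stop at 1.2 (locked). About 0.12 N m of friction (2 N at the knob), no spring.
- lock_pivot (a point): point on the lever's pivot axis, 140 mm from the dial axis along the base's +y, 50 mm above the bench
- lock_knob (a point): centre of the top of the black upright knob at the lever's end: 18 mm in diameter, from 32 to 68 mm above the bench, 60 mm from the pivot axis; the lever arm below it is a 10 mm rod 37 mm above the bench
- flange_mid (a point): centre of the loose grey flange (64 mm across, 35 mm high, a narrower neck upwards) that stands loose in the middle of the dial, its underside 30 mm above the bench
- collet: loose grey collet, 29 mm across, 32 mm high, standing in front of the base to the right; origin at its underside; leave it
- bolt: loose bolt 54 mm high standing on its head, front left of the base; origin at its underside; leave it
- alu_block: loose aluminium block 45 x 60 x 32 mm behind the base; origin at its underside; leave it
There are look-alikes about, which are no part of the job. Leave any green or yellow look-alike of the part that bears flange_mid alone.

How it is judged:
By the outcome, as a careful person would: the job done as asked, in the order asked, and still so for the second after the job is handed in, with the robot touching nothing.
It also fails if it takes over 67 s, if anything falls off the work surface, if the arm or the gripper's body presses on something with over 40 N, if the wrist force passes 120 N, or if a joint passes its speed limit or range.

## Working session

There is one attempt and no reset: what is moved stays moved. The work goes in short steps, Python scripts to look and compute and a tool call to move; the robot and the scene stay as the last step left them, time stands still between calls to the robot, and variables do not carry over. Pictures are saved under pics/ and viewed, and the job is handed in when it is done.

Besides the shell and the picture viewer there is one more tool, called after "Emit:" as a command line: name --argument value ..., lists and objects as JSON in quotes. servo_tool: Moves the arm, as the interface text tells. Its arguments: {"type":"object","properties":{"plan":{"type":"array","items":{"type":"array"}},"grip_force":{"type":"number"}},"required":["plan"]}

```bash
mkdir -p pics; ls; python3 - <<'E'
from bench import *
import cv2
s=get_state(); print(s['clock'],s['tool_pos'],s['eef_rot'],s['grip_width'])
for n in ['top','side']:
    p=read_camera(n); cv2.imwrite(f'pics/{n}0.png',p['color'][:,:,::-1])
    print(n,p['fx'],p['t'],p['R'],p['D'])
    for l in ['base','index_mark','post_a','rider_line','lock_pivot','lock_knob','flange_mid','collet','bolt','alu_block']:
        try: print(l,[(round(d['score'],2),[round(float(v)) for v in d['point']]) for d in landmark_of(l,p)][:4])
        except Exception as e: print(l,e)
E
```

```text
pics
0.0 [ 169.08789371 -575.12678963  244.24324752] [[-3.63823703e-04  9.59433262e-01  2.81935603e-01]
 [ 1.81500142e-03  2.81935791e-01 -9.59431559e-01]
 [-9.99998287e-01  1.62649577e-04 -1.84394765e-03]] 85.58789871761026
top 379.2876849089186 [124.52593245 571.25825595 965.2542037 ] [[ 0.01779179 -0.99982544  0.00570459]
 [-0.99353457 -0.01831911 -0.11204224]
 [ 0.11212719 -0.00367427 -0.99368707]] [-0.00227721  0.          0.          0.          0.        ]
base [(0.67, [509, 201, -5])]
index_mark [(0.94, [430, 171, 29])]
post_a [(0.84, [496, 265, 64]), (0.66, [528, 140, 65])]
rider_line [(0.52, [576, 142, 30])]
lock_pivot [(0.65, [489, 338, 53])]
lock_knob [(0.57, [429, 338, 69]), (0.41, [684, 176, -1])]
flange_mid [(0.97, [702, 24, 17]), (0.93, [513, 201, 46]), (0.84, [777, -52, 14]), (0.82, [594, 12, 18])]
collet [(0.68, [381, 117, 0])]
bolt [(0.42, [362, 282, 0])]
alu_block [(0.66, [688, 181, 2])]
side 440.0461362463924 [-557.56901472  171.27048726  815.44456173] [[ 0.9946253  -0.10350973 -0.00249905]
 [-0.04825617 -0.44206916 -0.89568198]
 [ 0.09160704  0.89098855 -0.44468815]] [-0.01665304  0.          0.          0.          0.        ]
base [(0.57, [513, 201, -1])]
index_mark [(0.89, [430, 178, 34]), (0.62, [487, 336, 48])]
post_a [(0.85, [492, 264, 68]), (0.68, [534, 140, 61])]
rider_line [(0.56, [574, 140, 30])]
lock_pivot [(0.65, [492, 340, 48])]
lock_knob [(0.76, [426, 336, 68])]
flange_mid [(0.79, [701, 30, 20]), (0.71, [509, 199, 49]), (0.59, [600, 9, 14]), (0.37, [770, -54, 16])]
collet [(0.52, [381, 115, 0])]
bolt [(0.65, [363, 279, -3])]
alu_block [(0.94, [686, 180, 1]), (0.69, [514, 204, 0])]
```

View pics/top0.png

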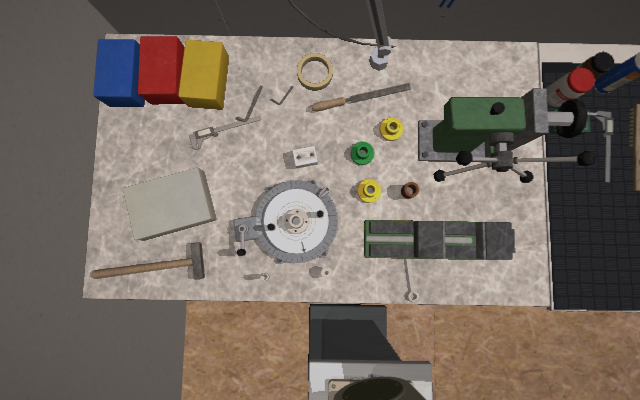

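View pics/side0.png

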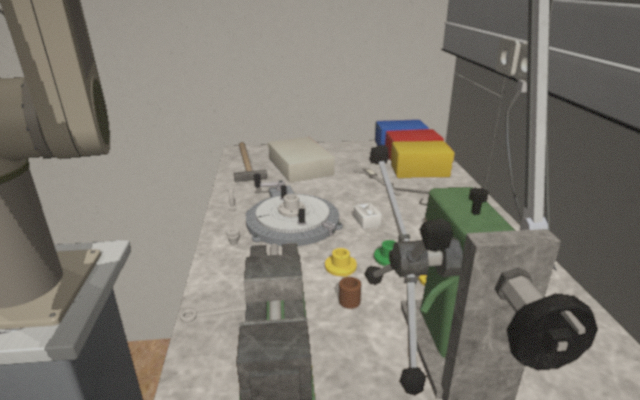

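```bash
cat > h.py <<'E'
from bench import *
import cv2, numpy as np
def proj(p,X):
    X=np.atleast_2d(np.array(X,float)); K=np.array([[p['fx'],0,p['cx']],[0,p['fy'],p['cy']],[0,0,1.]])
    return cv2.projectPoints(X,cv2.Rodrigues(np.array(p['R']))[0],np.array(p['t'],float),K,np.array(p['D'],float))[0][:,0]
def unproj(p,uv,z):
    uv=np.atleast_2d(np.array(uv,float)); K=np.array([[p['fx'],0,p['cx']],[0,p['fy'],p['cy']],[0,0,1.]])
    n=cv2.undistortPoints(uv[:,None],K,np.array(p['D'],float))[:,0]
    R=np.array(p['R']);C=-R.T@np.array(p['t']); d=np.c_[n,np.ones(len(n))]@R
    return C+d*((z-C[2])/d[:,2])[:,None]
def crop(p,c,h,s,name):
    u,v=int(c[0]),int(c[1]); im=p['color'][max(0,v-h):v+h,max(0,u-h):u+h,::-1]
    cv2.imwrite('pics/'+name,cv2.resize(im,None,fx=s,fy=s,interpolation=cv2.INTER_CUBIC))
def goto(target,yaw,s=None):
    "shift(cm, tool axes) & turn about tool x (deg) to reach TCP target with jaw axis z at yaw deg, pointing down"
    s=s or get_state(); R=np.array(s['eef_rot']);
    a=np.radians(yaw); z=np.array([np.cos(a),np.sin(a),0]);x=np.array([0,0,-1.]);y=np.cross(z,x)
    Rt=np.c_[x,y,z]; 
    from scipy.spatial.transform import Rotation as Ro
    return np.round(np.degrees(Ro.from_matrix(R.T@Rt).as_rotvec()),1).tolist(), np.round(R.T@(np.array(target)-s['tool_pos'])/10,2).tolist()
E
python3 - <<'E'
from h import *
p=read_camera('wrist'); R=np.array(p['R']); C=-R.T@p['t']; s=get_state(); E=np.array(s['eef_rot'])
print('cam in tool',E.T@(C-s['tool_pos']),'axes(tool)',E.T@R.T, p['fx'])
p=read_camera('top'); crop(p,(296,221),70,5,'topz.png')
print(goto((430,190,330),17))
E
```

```text
cam in tool [-129.42776342   65.88711896    0.54392242] axes(tool) [[ 1.96470463e-04 -2.60160547e-01  9.65565353e-01]
 [ 1.25541748e-03 -9.65564547e-01 -2.60160585e-01]
 [ 9.99999193e-01  1.26330150e-03  1.36905186e-04]] 335.5798246274398
([-90.6, 0.0, -0.0], [-8.47, 46.61, -66.11])
```

View pics/topz.png

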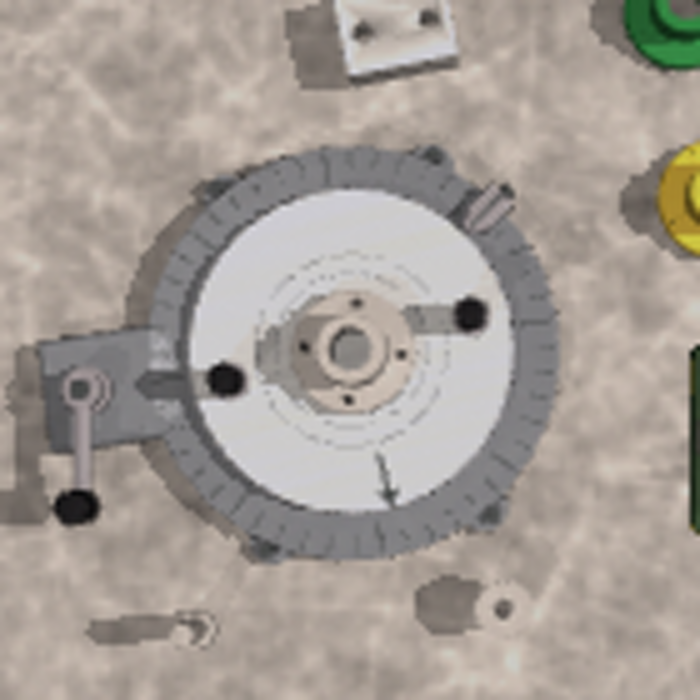

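```bash
python3 - <<'E'
from h import *
print(goto((350,-210,320),-28)); print(goto((530,140,230),17)); print(get_state()['joint_positions'])
E
```

```text
([-45.6, 0.0, -0.0], [-7.47, 27.66, -29.99])
([-90.6, 0.0, -0.0], [1.53, 54.79, -58.49])
[-1.37038699e+00  1.30411989e-01  1.48816012e+00  1.93166072e-05
  1.52302851e+00 -8.53791356e-02]
```

Emit:
servo_tool --plan '[[[-9, 0, 0], [-1.9, 5, -2.5], 28], [[-18, 0, 0], [-3.8, 10, -8], 28], [[-27, 0, 0], [-5.6, 15.5, -14], 28], [[-36, 0, 0], [-7.4, 21, -20], 28], [[-45, 0, 0], [-7.4, 27, -26], 28], [[-54, 0, 0], [-7.4, 32, -31], 28], [[-63, 0, 0], [-7.4, 37, -36], 28], [[-72, 0, 0], [-7.4, 42, -41], 28], [[-81, 0, 0], [-7.4, 46, -46], 28], [[-90.6, 0, 0], [-7, 50, -51], 28], [[-90.6, 0, 0], [-3, 53, -56], 28], [[-90.6, 0, 0], [1.5, 54.8, -58.5], 28]]'

```text
clock: 2.7
tool_pos: [504.1, 69.8, 273.2]
eef_rot: [[0.004, -0.293, 0.956], [0.0, 0.956, 0.293], [-1.0, -0.001, 0.004]]
wrist_force: [1.0, -0.7, 0.0]
grip_width: 24.0
```

Emit:
servo_tool --plan '[[[0, 0, 0], [0, 0, 0], 28]]'

```text
clock: 2.82
tool_pos: [503.0, 73.1, 269.9]
eef_rot: [[-0.001, -0.297, 0.955], [0.001, 0.955, 0.297], [-1.0, 0.001, -0.001]]
wrist_force: [-0.0, -0.2, -0.0]
grip_width: 24.1
```

```bash
python3 - <<'E'
from h import *
s=get_state(); print(s['clock'],s['tool_pos'],s['grip_width'],goto((530,140,230),17),s['joint_positions'])
p=read_camera('wrist'); cv2.imwrite('pics/w1.png',p['color'][:,:,::-1])
for l in ['base','index_mark','post_a','rider_line','lock_pivot','lock_knob','flange_mid']:
    print(l,[(round(d['score'],2),[round(float(v)) for v in d['point']]) for d in landmark_of(l,p)][:3])
E
```

```text
2.825 [502.95977894  73.14256722 269.89026915] 24.09502272094664 ([0.3, -0.1, -0.1], [3.99, 5.58, 4.57]) [ 4.29530284e-02 -1.27928689e-01  1.70214808e+00  7.92765871e-04
  1.56868312e+00 -2.58843244e-01]
base [(0.63, [515, 199, -1])]
index_mark []
post_a [(0.58, [534, 136, 63])]
rider_line [(0.24, [534, 139, 65])]
lock_pivot []
lock_knob []
flange_mid [(0.83, [511, 199, 47]), (0.68, [705, 25, 18]), (0.58, [598, 3, 22])]
```

View pics/w1.png

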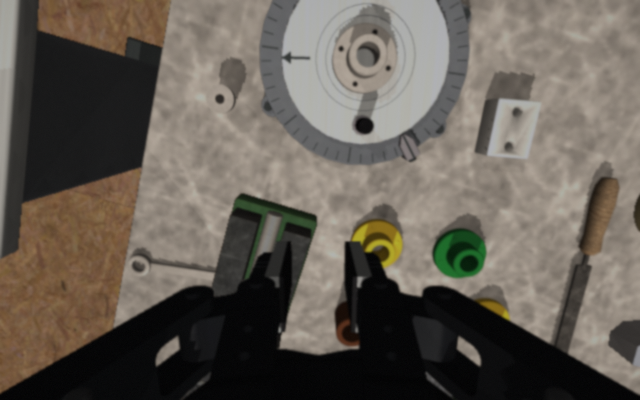

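Emit:
servo_tool --plan '[[[0.3, 0, 0], [2, 4, 3], 28], [[0.3, 0, 0], [3, 6, 4], 28], [[0.3, 0, 0], [3, 6, 4], 28], [[0.3, 0, 0], [3, 6, 4], 28]]'

```text
clock: 3.72
tool_pos: [525.5, 136.8, 244.8]
eef_rot: [[0.006, -0.285, 0.958], [-0.0, 0.958, 0.285], [-1.0, -0.002, 0.006]]
wrist_force: [0.1, -0.7, -0.3]
grip_width: 23.6
```

```bash
python3 - <<'E'
from h import *
p=read_camera('wrist'); cv2.imwrite('pics/w2.png',p['color'][:,:,::-1])
for l in ['base','index_mark','post_a','rider_line','lock_pivot','lock_knob','flange_mid']:
    print(l,[(round(d['score'],2),[round(float(v)) for v in d['point']]) for d in landmark_of(l,p)][:3])
crop(p,(300,120),130,2.5,'w2z.png')
E
```

```text
base [(0.63, [516, 202, -2])]
index_mark [(0.6, [428, 176, 33])]
post_a [(0.7, [497, 264, 68]), (0.64, [532, 137, 65])]
rider_line [(0.92, [579, 141, 30])]
lock_pivot []
lock_knob []
flange_mid [(0.97, [596, 4, 21]), (0.93, [512, 199, 48]), (0.62, [706, 23, 17])]
```

View pics/w2.png

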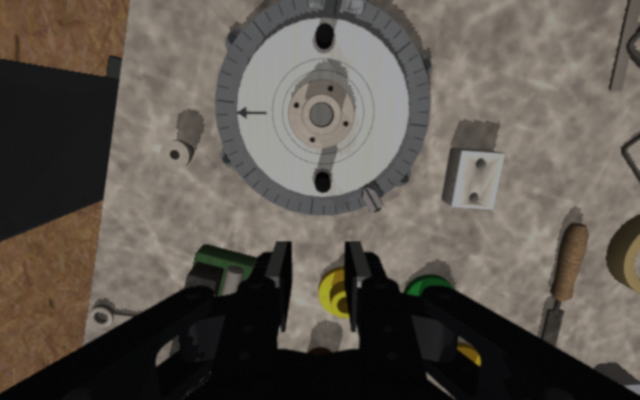

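```bash
python3 - <<'E'
from h import *
p=read_camera('wrist')
crop(p,(370,195),40,8,'w2r.png')
crop(p,(320,110),110,5,'w2z.png')
E
```

```text
(no output)
```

View pics/w2r.png

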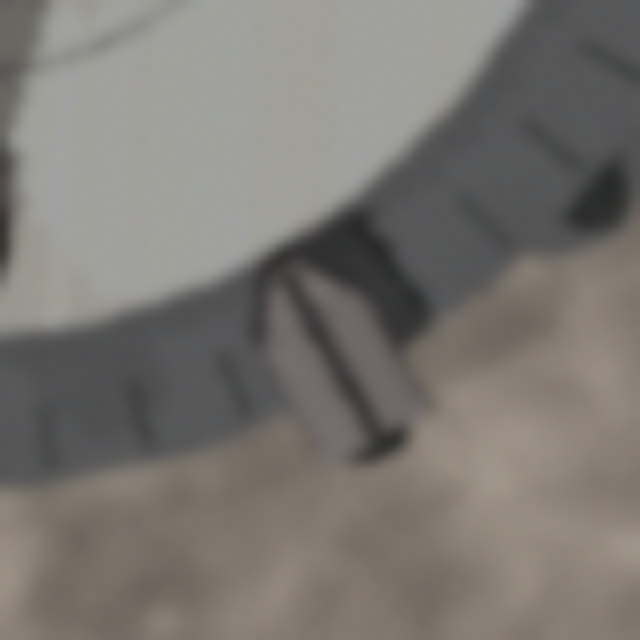

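```bash
python3 - <<'E'
import cv2
im=cv2.imread('pics/w2z.png'); print(im.shape); cv2.imwrite('pics/w2z2.png',cv2.resize(im,(600,600),interpolation=cv2.INTER_AREA)) 
E
```

```text
(1100, 1100, 3)
```

View pics/w2z2.png

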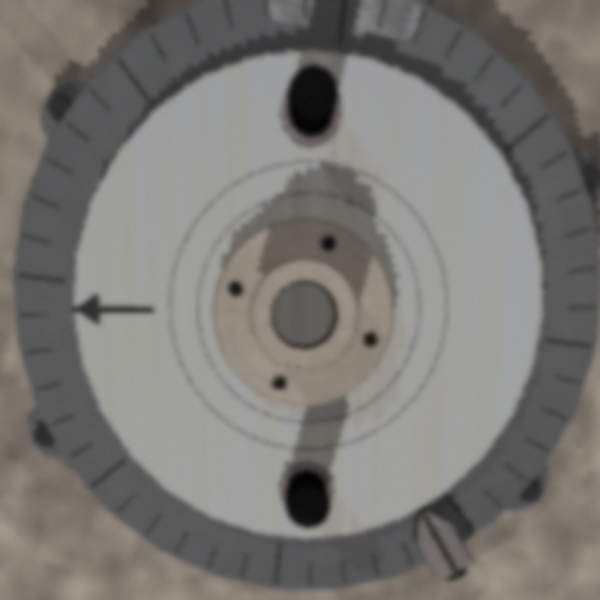

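```bash
cat >> h.py <<'E'
from scipy.optimize import least_squares
def dial_centre(p,guess=(512,200),r=85,z=30):
    "edge of bright dial plate along rays, unprojected"
    g=cv2.GaussianBlur(p['color'],(3,3),0).astype(float).mean(2); pts=[]
    for a in np.arange(0,2*np.pi,np.pi/90):
        rr=np.arange(75,95,.5); X=np.c_[guess[0]+rr*np.cos(a),guess[1]+rr*np.sin(a),0*rr+z]
        uv=proj(p,X).astype(np.float32)
        if uv.min()<1 or uv[:,0].max()>638 or uv[:,1].max()>398: continue
        v=cv2.remap(g.astype(np.float32),uv[:,0:1],uv[:,1:2],cv2.INTER_LINEAR)[:,0]
        d=v[4:]-v[:-4]; i=d.argmin()
        if d[i]<-25: pts.append(X[i+2,:2])
    pts=np.array(pts)
    f=lambda q: np.hypot(*(pts-q[:2]).T)-q[2]
    q=least_squares(f,[*guess,r],loss='soft_l1',f_scale=.5)
    return q.x,len(pts),np.median(abs(f(q.x)))
def ang(c,X): return np.degrees(np.arctan2(X[1]-c[1],X[0]-c[0]))%360
E
python3 - <<'E'
from h import *
p=read_camera('wrist'); q,n,e=dial_centre(p); print(q,n,e); c=q[:2]
z2=lambda u,v:(210+u/2.727,v/2.727)
for nm,uv,z in [('tip',z2(75,309),30),('tail',z2(153,309),30),('rin',(365.6,189),30),('rout',(376.9,208.8),30),('pa',z2(312,89),65),('pb',z2(308,508),65)]:
    X=unproj(p,uv,z)[0]; print(nm,X.round(1),ang(c,X).round(1),np.hypot(*(X[:2]-c)).round(1))
p=read_camera('top'); q,n,e=dial_centre(p); print(q,n,e)
for nm,uv,z in [('tip',(226+392/5,151+508/5),30),('pivot',(226+82/5,151+390/5),50),('knob',(226+77/5,151+507/5),68)]:
    X=unproj(p,uv,z)[0]; print(nm,X.round(1),ang(q,X).round(1),np.hypot(*(X[:2]-q[:2])).round(1))
print(get_state()['tool_pos'])
E
```

```text
[513.2224722  199.92921612  84.76395028] 178 0.15242792472292876
tip [432.6 176.2  30. ] 196.4 84.1
tail [459.6 184.3  30. ] 196.2 55.9
rin [578.5 139.9  30. ] 317.4 88.7
rout [597.1 122.8  30. ] 317.4 113.9
pa [494.9 262.9  65. ] 106.2 65.6
pb [531.9 137.   65. ] 286.5 65.6
[508.68668656 203.34286596  81.51482782] 33 1.2420131614513963
tip [429.7 176.3  30. ] 198.9 83.5
pivot [487.2 335.3  50. ] 99.3 133.7
knob [428.5 331.7  68. ] 122.0 151.4
[525.31165042 137.62789601 244.26121495]
```

```bash
python3 - <<'E'
from h import *
print(goto((495,263,105),16.3))
E
```

```text
([0.3, 0.3, 0.1], [13.91, 12.9, 0.6])
```

Emit:
servo_tool --plan '[[[0.3, 0.3, 0], [1, 5, 0.2], 35], [[0.3, 0.3, 0], [5, 9, 0.4], 35], [[0.3, 0.3, 0], [10, 12.9, 0.6], 35], [[0.3, 0.3, 0], [13.9, 12.9, 0.6], 35], [[0.3, 0.3, 0], [13.9, 12.9, 0.6], 35], [[0.3, 0.3, 0], [13.9, 12.9, 0.6], 35]]'

```text
clock: 5.03
tool_pos: [496.0, 263.1, 106.8]
eef_rot: [[0.002, -0.28, 0.96], [-0.001, 0.96, 0.28], [-1.0, -0.001, 0.002]]
wrist_force: [0.5, -0.2, 0.3]
grip_width: 29.7
```

```bash
python3 - <<'E'
from h import *
print(goto((495,263,52),16.3))
p=read_camera('wrist'); cv2.imwrite('pics/w3.png',p['color'][:,:,::-1])
s=get_state(); E=np.array(s['eef_rot']); t=s['tool_pos']
print(proj(p,[t+E@[14,0,15],t+E@[14,0,-15],[495,263,65]]))
E
```

```text
([-0.0, 0.1, 0.1], [5.48, 0.03, -0.11])
[[351.28539613 258.8857356 ]
 [286.11786602 258.73170447]
 [315.30534009 235.90701852]]
```

View pics/w3.png

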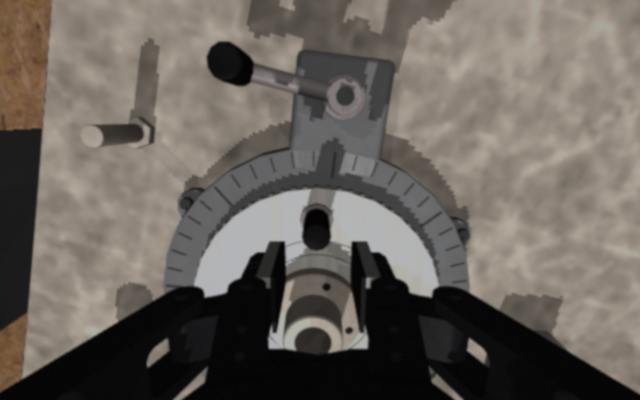

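Emit:
servo_tool --plan '[[[0, 0, 0], [1.5, 0, -0.05], 35], [[0, 0, 0], [3, 0, -0.1], 35], [[0, 0, 0], [4.2, 0, -0.1], 35], [[0, 0, 0], [5.4, 0, -0.1], 35], [[0, 0, 0], [5.4, 0, -0.1], 35], [[0, 0, 0], [5.4, 0, -0.1], 35]]'

```text
clock: 5.82
tool_pos: [496.1, 263.0, 53.8]
eef_rot: [[0.004, -0.28, 0.96], [-0.0, 0.96, 0.28], [-1.0, -0.001, 0.004]]
wrist_force: [-0.6, -0.2, -0.1]
grip_width: 30.0
```

```bash
python3 - <<'E'
from h import *
s=get_state(); print(s['tool_pos'],s['wrist_force'],s['clock'])
p=read_camera('wrist'); 
for n,uv,z in [('knob',(232,63),68),('piv',(346,96),50)]: print(n,unproj(p,uv,z))
c=np.array([513.2,199.9])
# rows: post angle steps
def rows(a0,a1,n,z=52,lead=0):
    for k in range(1,n+1):
        a=a0+(a1-a0)*k/n; 
        print(round(a,1),goto((c[0]+65*np.cos(np.radians(a)),c[1]+65*np.sin(np.radians(a)),z),a-90))
rows(106.3,170.3,12)
cv2.imwrite('pics/w4.png',p['color'][:,:,::-1])
E
```

```text
[496.07663747 262.99314218  53.81233885] [-0.58615511 -0.24067282 -0.05407665] 5.825
knob [[447.58046218 332.29924858  68.        ]]
piv [[486.64635644 334.19565383  50.        ]]
111.6 ([-5.4, 0.2, 0.1], [0.21, -0.07, -0.76])
117.0 ([-10.7, 0.2, 0.1], [0.21, -0.15, -1.35])
122.3 ([-16.0, 0.2, 0.1], [0.2, -0.29, -1.94])
127.6 ([-21.4, 0.2, 0.1], [0.2, -0.49, -2.52])
133.0 ([-26.7, 0.2, 0.1], [0.2, -0.73, -3.07])
138.3 ([-32.0, 0.2, 0.1], [0.2, -1.03, -3.59])
143.6 ([-37.4, 0.2, 0.1], [0.2, -1.37, -4.09])
149.0 ([-42.7, 0.2, 0.2], [0.19, -1.76, -4.56])
154.3 ([-48.0, 0.2, 0.2], [0.19, -2.19, -4.98])
159.6 ([-53.4, 0.2, 0.2], [0.19, -2.66, -5.36])
165.0 ([-58.7, 0.2, 0.2], [0.19, -3.16, -5.7])
170.3 ([-64.0, 0.2, 0.2], [0.19, -3.69, -5.99])
```

View pics/w4.png

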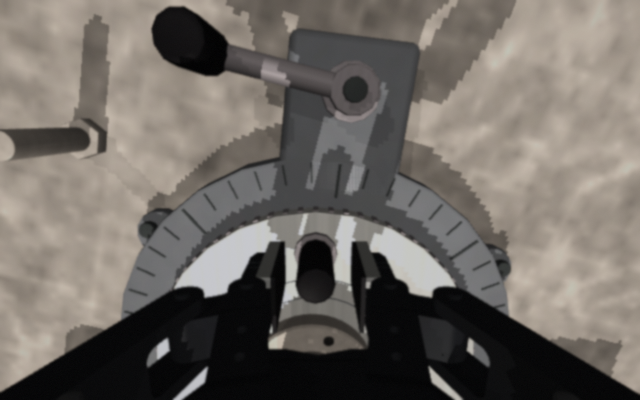

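```bash
cat >> h.py <<'E'
c=np.array([513.2,199.9])
def rows(a0,a1,n,z=52):
    for k in range(1,n+1):
        a=a0+(a1-a0)*k/n; 
        print(round(a,1),goto((c[0]+65*np.cos(np.radians(a)),c[1]+65*np.sin(np.radians(a)),z),a-90))
E
python3 - <<'E'
from h import *
rows(106.3,154.3,12,53)
E
```

```text
110.3 ([-4.0, 0.2, 0.1], [0.11, -0.06, -0.6])
114.3 ([-8.0, 0.2, 0.1], [0.11, -0.1, -1.06])
118.3 ([-12.0, 0.2, 0.1], [0.11, -0.18, -1.5])
122.3 ([-16.0, 0.2, 0.1], [0.1, -0.29, -1.94])
126.3 ([-20.0, 0.2, 0.1], [0.1, -0.43, -2.37])
130.3 ([-24.0, 0.2, 0.1], [0.1, -0.6, -2.79])
134.3 ([-28.0, 0.2, 0.1], [0.1, -0.8, -3.2])
138.3 ([-32.0, 0.2, 0.1], [0.1, -1.03, -3.59])
142.3 ([-36.0, 0.2, 0.1], [0.1, -1.28, -3.97])
146.3 ([-40.0, 0.2, 0.1], [0.09, -1.56, -4.33])
150.3 ([-44.0, 0.2, 0.2], [0.09, -1.87, -4.66])
154.3 ([-48.0, 0.2, 0.2], [0.09, -2.19, -4.98])
```

Emit:
servo_tool --plan '[[[-4, 0.2, 0], [0.1, -0.05, -0.5], 35], [[-8, 0.2, 0], [0.1, -0.1, -1.05], 35], [[-12, 0.2, 0], [0.1, -0.18, -1.5], 35], [[-16, 0.2, 0], [0.1, -0.3, -1.94], 35], [[-20, 0.2, 0], [0.1, -0.43, -2.37], 35], [[-24, 0.2, 0], [0.1, -0.6, -2.8], 35], [[-28, 0.2, 0], [0.1, -0.8, -3.2], 35], [[-32, 0.2, 0], [0.1, -1.03, -3.6], 35], [[-36, 0.2, 0], [0.1, -1.28, -3.97], 35], [[-40, 0.2, 0], [0.1, -1.56, -4.33], 35], [[-44, 0.2, 0], [0.1, -1.87, -4.66], 35], [[-48, 0.2, 0], [0.1, -2.2, -4.98], 35]]'

```text
clock: 7.38
tool_pos: [455.3, 229.1, 54.0]
eef_rot: [[0.004, -0.902, 0.432], [0.0, 0.432, 0.902], [-1.0, -0.003, 0.002]]
wrist_force: [0.1, 3.5, 0.2]
grip_width: 29.7
```

```bash
python3 - <<'E'
from h import *
s=get_state(); print(s['tool_pos'],s['wrist_force'],s['clock'],ang(c,s['tool_pos']),np.hypot(*(s['tool_pos'][:2]-c)))
p=read_camera('wrist');cv2.imwrite('pics/w5.png',p['color'][:,:,::-1])
rows(154.3,202.3,12,53)
E
```

```text
[455.32072091 229.0528289   53.99000377] [0.06805394 3.53327212 0.21334239] 7.375 153.2663655895163 64.80662297587706
158.3 ([-3.7, 0.0, 0.2], [0.08, 0.01, -0.51])
162.3 ([-7.7, 0.0, 0.2], [0.08, -0.04, -0.96])
166.3 ([-11.7, 0.0, 0.2], [0.08, -0.11, -1.41])
170.3 ([-15.7, 0.0, 0.2], [0.08, -0.22, -1.85])
174.3 ([-19.7, 0.0, 0.2], [0.08, -0.36, -2.28])
178.3 ([-23.7, 0.0, 0.2], [0.08, -0.53, -2.7])
182.3 ([-27.7, 0.0, 0.2], [0.08, -0.72, -3.11])
186.3 ([-31.7, -0.0, 0.2], [0.09, -0.95, -3.5])
190.3 ([-35.7, -0.0, 0.2], [0.09, -1.2, -3.88])
194.3 ([-39.7, -0.0, 0.2], [0.09, -1.48, -4.24])
198.3 ([-43.7, -0.0, 0.2], [0.09, -1.78, -4.58])
202.3 ([-47.7, -0.0, 0.2], [0.09, -2.1, -4.89])
```

View pics/w5.png

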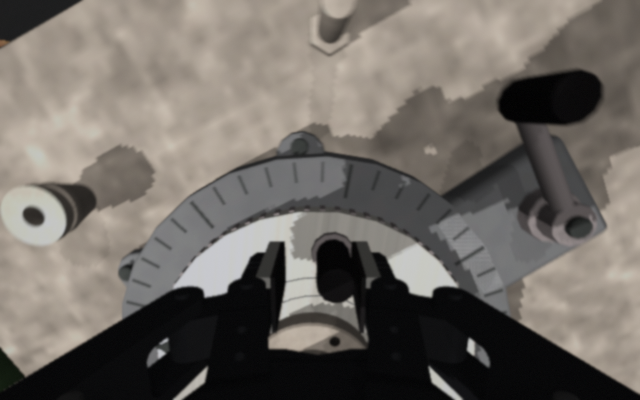

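Emit:
servo_tool --plan '[[[-4, 0, 0], [0.1, 0, -0.5], 35], [[-8, 0, 0], [0.1, -0.04, -0.96], 35], [[-12, 0, 0], [0.1, -0.11, -1.4], 35], [[-16, 0, 0], [0.1, -0.22, -1.85], 35], [[-20, 0, 0], [0.1, -0.36, -2.28], 35], [[-24, 0, 0], [0.1, -0.53, -2.7], 35], [[-28, 0, 0], [0.1, -0.72, -3.1], 35], [[-32, 0, 0], [0.1, -0.95, -3.5], 35], [[-36, 0, 0], [0.1, -1.2, -3.88], 35], [[-40, 0, 0], [0.1, -1.48, -4.24], 35], [[-44, 0, 0], [0.1, -1.78, -4.58], 35], [[-47.7, 0, 0], [0.1, -2.1, -4.9], 35]]'

```text
clock: 8.93
tool_pos: [453.5, 175.8, 53.8]
eef_rot: [[0.004, -0.925, -0.381], [0.001, -0.381, 0.925], [-1.0, -0.004, -0.001]]
wrist_force: [-2.1, 3.3, 3.1]
grip_width: 29.7
```

```bash
python3 - <<'E'
from h import *
s=get_state(); print(s['tool_pos'],s['wrist_force'],s['clock'],ang(c,s['tool_pos']),np.hypot(*(s['tool_pos'][:2]-c)),s['joint_positions'])
rows(202.3,230.3,7,53)
p=read_camera('top'); crop(p,(296,221),60,5,'t6.png')
E
```

```text
[453.46495915 175.84197829  53.82664173] [-2.13154419  3.27629729  3.08295624] 8.925 201.93689154262339 64.3976980461447 [ 2.64892731e-01  6.31224074e-03  1.98587711e+00 -6.60520658e-04
  1.14494852e+00 -1.69610258e+00]
206.3 ([-3.9, -0.1, 0.2], [0.08, 0.05, -0.49])
210.3 ([-7.9, -0.1, 0.2], [0.08, -0.0, -0.95])
214.3 ([-11.9, -0.1, 0.2], [0.08, -0.08, -1.39])
218.3 ([-15.9, -0.1, 0.2], [0.09, -0.19, -1.83])
222.3 ([-19.9, -0.1, 0.2], [0.09, -0.33, -2.26])
226.3 ([-23.9, -0.1, 0.2], [0.09, -0.5, -2.69])
230.3 ([-27.9, -0.1, 0.2], [0.09, -0.7, -3.09])
```

View pics/t6.png

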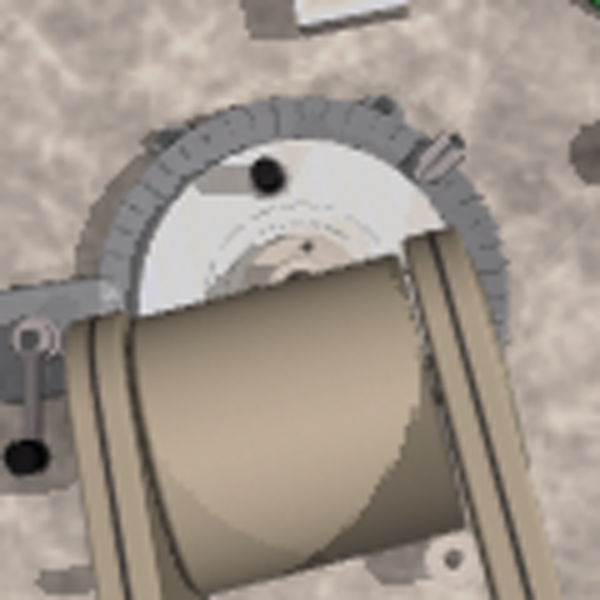

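Emit:
servo_tool --plan '[[[-4, 0, 0], [0.1, 0.05, -0.5], 35], [[-8, 0, 0], [0.1, 0, -0.95], 35], [[-12, 0, 0], [0.1, -0.08, -1.4], 35], [[-16, 0, 0], [0.1, -0.19, -1.83], 35], [[-20, 0, 0], [0.1, -0.33, -2.26], 35], [[-24, 0, 0], [0.1, -0.5, -2.7], 35], [[-26, 0, 0], [0.1, -0.6, -2.9], 35], [[-28, 0, 0], [0.1, -0.7, -3.1], 35], [[-28, 0, 0], [0.1, -0.7, -3.1], 35], [[-28, 0, 0], [0.1, -0.7, -3.1], 35]]'

```text
clock: 10.22
tool_pos: [472.2, 149.2, 53.0]
eef_rot: [[0.005, -0.637, -0.771], [-0.0, -0.771, 0.637], [-1.0, -0.003, -0.004]]
wrist_force: [0.1, -0.4, 0.1]
grip_width: 29.8
```

```bash
python3 - <<'E'
from h import *
s=get_state(); print(s['tool_pos'],s['wrist_force'],s['clock'],ang(c,s['tool_pos']),np.hypot(*(s['tool_pos'][:2]-c)))
p=read_camera('wrist');cv2.imwrite('pics/w7.png',p['color'][:,:,::-1])
p=read_camera('top');cv2.imwrite('pics/t7.png',p['color'][:,:,::-1]); crop(p,(296,221),60,5,'t7.png')
E
```

```text
[472.17948951 149.24203919  53.02175584] [ 0.06427477 -0.42775938  0.14872715] 10.225 231.0010228310673 65.18367337172452
```

View pics/w7.png

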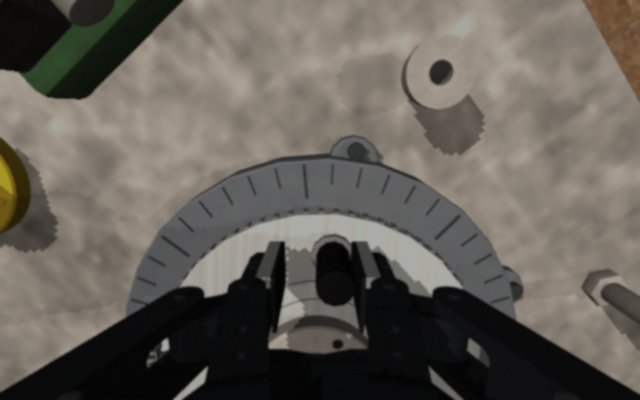

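View pics/t7.png

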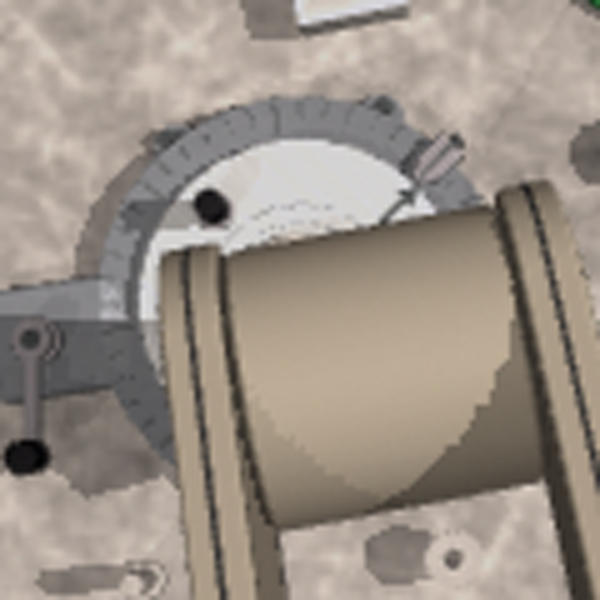

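```bash
python3 - <<'E'
from h import *
print(goto((472,149,130),141),goto((554,250,240),141))
E
```

```text
([-0.5, -0.2, 0.2], [-7.71, -0.0, -0.04]) ([-0.5, -0.2, 0.2], [-18.67, -13.04, 0.02])
```

Emit:
servo_tool --plan '[[[0, 0, 0], [0, 0, 0.3], 35], [[0, 0, 0], [-3, 0, 0.3], 35], [[0, 0, 0], [-8, 0, 0.3], 35], [[0, 0, 0], [-13, -5, 0], 35], [[0, 0, 0], [-18, -10, 0], 35], [[0, 0, 0], [-18.6, -13, 0], 35], [[0, 0, 0], [-18.6, -13, 0], 35], [[0, 0, 0], [-18.6, -13, 0], 35]]'

```text
clock: 11.32
tool_pos: [553.2, 249.3, 238.2]
eef_rot: [[0.003, -0.636, -0.772], [-0.001, -0.772, 0.636], [-1.0, -0.001, -0.003]]
wrist_force: [0.1, 0.3, -0.8]
grip_width: 29.9
```

```bash
python3 - <<'E'
from h import *
s=get_state(); print(s['tool_pos'],s['clock'])
p=read_camera('wrist'); cv2.imwrite('pics/w8.png',p['color'][:,:,::-1])
q=dial_centre(p); print(q)
import pickle; pickle.dump(p,open('p8.pkl','wb'))
u=proj(p,[577,140,30])[0]; print(u); crop(p,u,35,8,'w8z.png')
E
```

```text
[553.15844575 249.28371056 238.18983055] 11.325
(array([513.05706641, 199.79948311,  84.73074582]), 176, np.float64(0.19977223148995904))
[228.01501836 108.10424858]
```

View pics/w8.png

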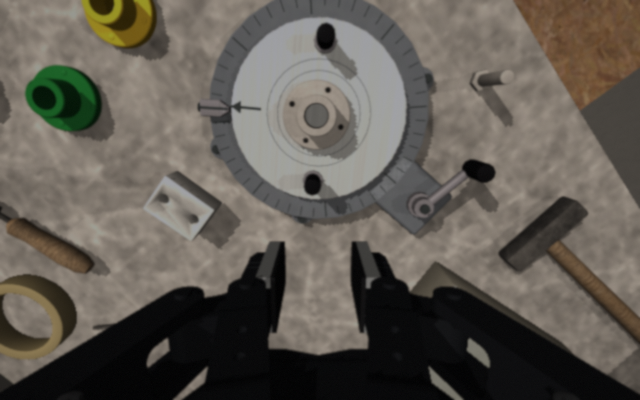

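View pics/w8z.png

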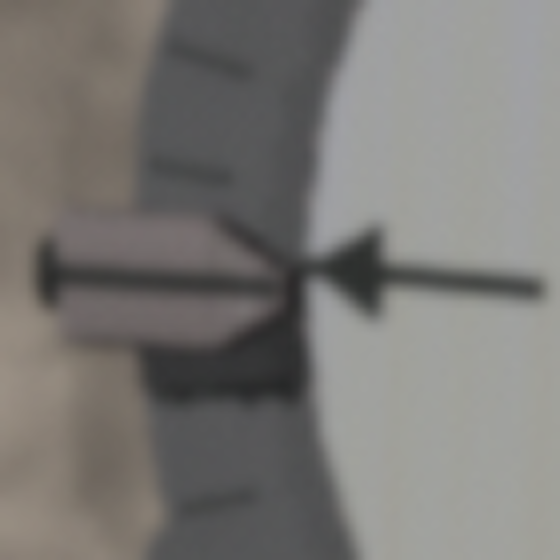

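```bash
python3 - <<'E'
from h import *
import pickle; p=pickle.load(open('p8.pkl','rb')); q=np.array([513.06,199.8])
z=lambda u,v:(193+(u+.5)/8-.5,73+(v+.5)/8-.5)
for n,uv,h in [('tip',z(310,268),30),('tail',z(540,288),30),('rin',z(285,283),30),('rout',z(60,274),30)]:
    X=unproj(p,uv,h)[0]; print(n,X.round(1),ang(q,X).round(2),np.hypot(*(X[:2]-q)).round(1))
for l in ['post_a','lock_knob','lock_pivot','flange_mid','index_mark','rider_line']: print(l,[(round(d['score'],2),np.round(d['point'],1),ang(q,d['point']).round(1)) for d in landmark_of(l,read_camera('wrist'))])
for n,uv,h in [('knob',(480,171),68),('piv',(424,205),50)]: print(n,unproj(p,uv,h)[0])
E
```

```text
tip [573.2 140.6  30. ] 315.49 84.4
tail [553.3 159.9  30. ] 315.3 56.7
rin [576.8 140.   30. ] 316.81 87.4
rout [597.  122.1  30. ] 317.21 114.4
post_a [(0.83, array([560.7, 245.5,  60.5]), np.float64(43.8)), (0.7, array([469.7, 159.6,  66.3]), np.float64(222.8))]
lock_knob [(0.94, array([429. , 336.4,  68.6]), np.float64(121.6))]
lock_pivot [(0.95, array([486.3, 340.7,  48.6]), np.float64(100.8))]
flange_mid [(0.94, array([704.7,  27.1,  14.9]), np.float64(318.0)), (0.77, array([516.1, 199. ,  43.7]), np.float64(345.3)), (0.68, array([595.4,   5.2,  20.7]), np.float64(292.9))]
index_mark [(0.78, array([575.7, 137.9,  28.7]), np.float64(315.3))]
rider_line [(0.62, array([576.4, 142.7,  29.2]), np.float64(318.0))]
knob [432.28169162 329.98498458  68.        ]
piv [487.67502786 331.94264354  50.        ]
```

```bash
python3 - <<'E'
from h import *
rows(226,226,1,110);rows(226,226,1,53)
E
```

```text
226.0 ([4.5, -0.2, 0.2], [12.89, 12.93, 0.54])
226.0 ([4.5, -0.2, 0.2], [18.59, 12.95, 0.56])
```

Emit:
servo_tool --plan '[[[0, 0, 0], [1, 5, 0.2], 35], [[2, 0, 0], [6, 10, 0.5], 35], [[4.5, 0, 0], [11, 12.9, 0.5], 35], [[4.5, 0, 0], [12.9, 12.9, 0.5], 35], [[4.5, 0, 0], [13, 12.9, 0.5], 35], [[4.5, 0, 0], [14.5, 12.9, 0.5], 35], [[4.5, 0, 0], [16, 12.9, 0.55], 35], [[4.5, 0, 0], [17.5, 12.9, 0.55], 35], [[4.5, 0, 0], [18.6, 12.95, 0.55], 35], [[4.5, 0, 0], [18.6, 12.95, 0.55], 35], [[4.5, 0, 0], [18.6, 12.95, 0.55], 35]]'

```text
clock: 13.35
tool_pos: [468.4, 153.1, 53.2]
eef_rot: [[0.005, -0.695, -0.719], [-0.0, -0.719, 0.695], [-1.0, -0.003, -0.004]]
wrist_force: [-0.1, -0.2, 0.9]
grip_width: 30.0
```

```bash
python3 - <<'E'
from h import *
s=get_state(); print(s['tool_pos'],s['wrist_force'],s['clock'],ang(c,s['tool_pos']))
rows(231,231,1,53);rows(232.5,232.5,1,53)
E
```

```text
[468.41821339 153.11033062  53.17678337] [-0.1200485  -0.24223691  0.85401703] 13.35 226.25612043371027
231.0 ([-5.0, -0.2, 0.2], [0.02, -0.0, -0.54])
232.5 ([-6.5, -0.2, 0.2], [0.02, -0.02, -0.71])
```

Emit:
servo_tool --plan '[[[-3, 0, 0], [0, 0, -0.3], 35], [[-5, 0, 0], [0, 0, -0.5], 35], [[-5.5, 0, 0], [0, 0, -0.57], 35], [[-6, 0, 0], [0, 0, -0.64], 35], [[-6.3, 0, 0], [0, 0, -0.7], 35], [[-6.3, 0, 0], [0, 0, -0.7], 35], [[-6.3, 0, 0], [0, 0, -0.7], 35]]'

```text
clock: 14.22
tool_pos: [473.4, 148.2, 53.2]
eef_rot: [[0.005, -0.612, -0.791], [-0.0, -0.791, 0.612], [-1.0, -0.003, -0.004]]
wrist_force: [-0.8, 2.7, 0.4]
grip_width: 29.9
```

```bash
python3 - <<'E'
from h import *
s=get_state(); print(s['tool_pos'],s['wrist_force'],s['clock'],ang(c,s['tool_pos']),np.degrees(np.arctan2(s['eef_rot'][1][2],s['eef_rot'][0][2])))
E
```

```text
[473.439009   148.21607707  53.19478881] [-0.81645705  2.69695655  0.44664109] 14.225 232.42853361109673 142.28173766856656
```

Back off and look again from the same viewpoint.

Emit:
servo_tool --plan '[[[0, 0, 0], [0, 0, 0.4], 35], [[0, 0, 0], [-0.2, 0, 0.6], 35], [[0, 0, 0], [-3, 0, 0.6], 35], [[0, 0, 0], [-8, 0, 0.4], 35], [[0, 0, 0], [-13, -5, 0], 35], [[0, 0, 0], [-18, -10, 0], 35], [[0, 0, 0], [-18.6, -13, 0], 35], [[0, 0, 0], [-18.6, -13, 0], 35], [[0, 0, 0], [-18.6, -13, 0], 35]]'

```text
clock: 15.35
tool_pos: [551.4, 250.7, 238.6]
eef_rot: [[0.004, -0.612, -0.791], [-0.001, -0.791, 0.612], [-1.0, -0.001, -0.004]]
wrist_force: [0.2, 0.8, -1.0]
grip_width: 29.7
```

```bash
python3 - <<'E'
from h import *
s=get_state(); print(s['tool_pos'],s['clock'])
p=read_camera('wrist'); cv2.imwrite('pics/w9.png',p['color'][:,:,::-1])
print(dial_centre(p))
import pickle; pickle.dump(p,open('p9.pkl','wb'))
u=proj(p,[577,140,30])[0]; print(u); crop(p,u,35,8,'w9z.png')
E
```

```text
[551.37528534 250.72849937 238.63245446] 15.35
(array([513.06089278, 199.78977708,  84.72826942]), 175, np.float64(0.20553644216845157))
[227.95346311 105.05448201]
```

View pics/w9z.png

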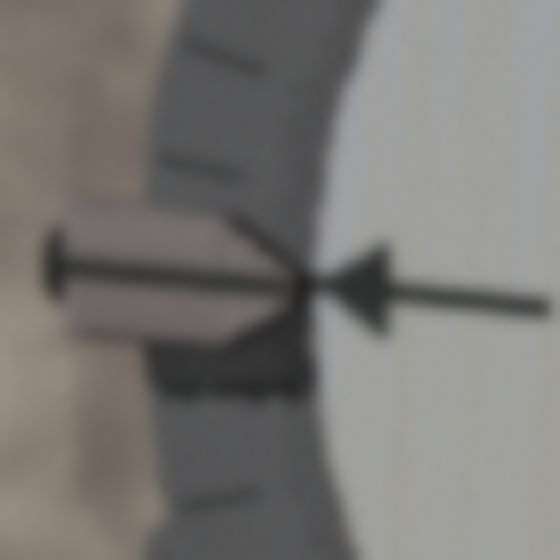

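View pics/w9.png

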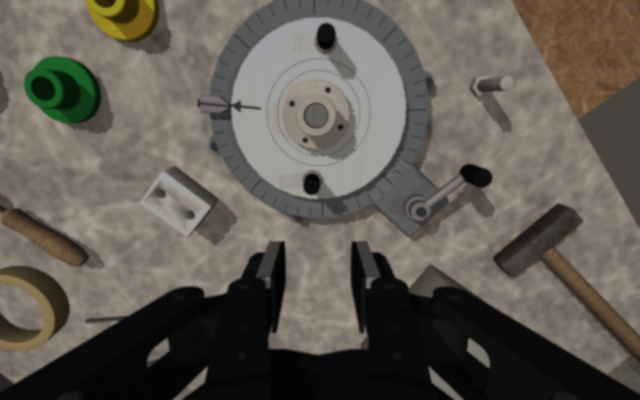

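```bash
cat >> h.py <<'E'
piv=np.array([488.2,337.6])
def krows(ls,z=59,r=60):
    for a in ls:
        print(a,goto((piv[0]+r*np.cos(np.radians(a)),piv[1]+r*np.sin(np.radians(a)),z),a-90))
E
python3 - <<'E'
from h import *
krows([183.5],120)
import pickle
p=pickle.load(open('p9.pkl','rb'))
for n,uv,h in [('knob',(477,175),68),('piv',(419,208),50)]:
  X=unproj(p,uv,h)[0]; print(n,X)
E
```

```text
183.5 ([48.8, -0.2, 0.1], [11.79, 0.92, 14.87])
knob [431.99773904 329.2738158   68.        ]
piv [488.95084702 331.04044427  50.        ]
```

Emit:
servo_tool --plan '[[[10, 0, 0], [2, 0.2, 4], 40], [[20, 0, 0], [5, 0.5, 8], 40], [[30, 0, 0], [8, 0.9, 12], 40], [[40, 0, 0], [10, 0.9, 14.9], 40], [[48.8, 0, 0], [11.8, 0.9, 14.9], 40], [[48.8, 0, 0], [11.8, 0.9, 14.9], 40], [[48.8, 0, 0], [11.8, 0.9, 14.9], 40], [[48.8, 0, 0], [11.8, 0.9, 14.9], 40]]'

```text
clock: 16.4
tool_pos: [429.0, 334.2, 121.0]
eef_rot: [[0.005, -0.998, -0.062], [-0.001, -0.062, 0.998], [-1.0, -0.005, -0.001]]
wrist_force: [-0.0, -0.8, 0.4]
grip_width: 34.3
```

```bash
python3 - <<'E'
from h import *
s=get_state(); E=np.array(s['eef_rot']); t=s['tool_pos']; print(t,s['clock'],np.degrees(np.arctan2(E[1,2],E[0,2])))
p=read_camera('wrist'); cv2.imwrite('pics/w10.png',p['color'][:,:,::-1])
print(proj(p,[t+E@[14,0,17],t+E@[14,0,-17],[429,334,68]]))
print([(d['score'],d['point']) for d in landmark_of('lock_knob',p)],[(d['score'],d['point']) for d in landmark_of('lock_pivot',p)])
E
```

```text
[429.027966   334.15077621 121.02774944] 16.4 93.53338231454393
[[355.29819538 258.40552861]
 [281.82149597 258.32832462]
 [318.21222618 229.3870831 ]]
[(0.87, [424.5, 337.4, 70.5])] [(0.83, [485.7, 342.3, 48.7])]
```

View pics/w10.png

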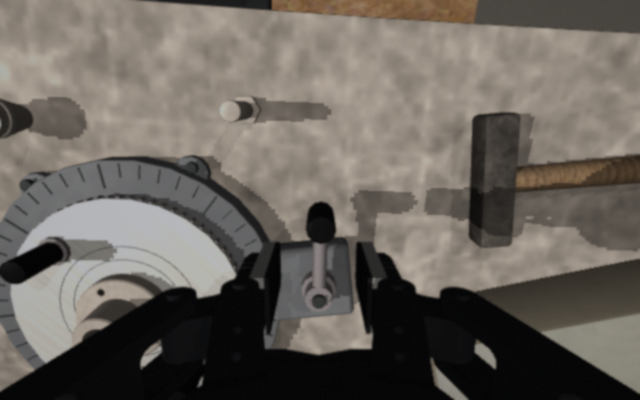

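Emit:
servo_tool --plan '[[[0, 0, 0], [1.5, 0, 0], 40], [[0, 0, 0], [3, 0, 0], 40], [[0, 0, 0], [4.5, 0, 0], 40], [[0, 0, 0], [6, 0, 0], 40], [[0, 0, 0], [6, 0, 0], 40], [[0, 0, 0], [6, 0, 0], 40]]'

```text
clock: 17.3
tool_pos: [429.1, 334.3, 60.8]
eef_rot: [[0.004, -0.998, -0.061], [-0.001, -0.061, 0.998], [-1.0, -0.004, -0.001]]
wrist_force: [0.2, 0.0, -0.4]
grip_width: 34.1
```

```bash
python3 - <<'E'
from h import *
s=get_state(); print(s['tool_pos'],s['wrist_force'],s['clock'])
p=read_camera('wrist'); cv2.imwrite('pics/w11.png',p['color'][:,:,::-1])
krows([183.5-4*k for k in range(1,13)],60)
p=read_camera('top'); print(unproj(p,[(190,280),(204,280),(204,244)],25))
E
```

```text
[429.14425351 334.34185419  60.76436422] [ 0.19034662  0.03985372 -0.35445081] 17.3
179.5 ([4.0, -0.0, 0.3], [0.12, 0.1, 0.37])
175.5 ([8.0, -0.0, 0.3], [0.12, 0.05, 0.79])
171.5 ([12.0, -0.0, 0.3], [0.12, -0.02, 1.2])
167.5 ([16.0, 0.0, 0.3], [0.12, -0.12, 1.6])
163.5 ([20.0, 0.0, 0.3], [0.12, -0.25, 2.0])
159.5 ([24.0, 0.0, 0.3], [0.12, -0.41, 2.39])
155.5 ([28.0, 0.0, 0.3], [0.12, -0.59, 2.77])
151.5 ([32.0, 0.0, 0.3], [0.12, -0.8, 3.13])
147.5 ([36.0, 0.1, 0.3], [0.12, -1.03, 3.48])
143.5 ([40.0, 0.1, 0.3], [0.12, -1.29, 3.81])
139.5 ([44.0, 0.1, 0.3], [0.12, -1.57, 4.12])
135.5 ([48.0, 0.1, 0.3], [0.12, -1.87, 4.41])
[[354.27735596 470.03667181  25.        ]
 [354.91057691 433.9599868   25.        ]
 [447.12872194 438.77472355  25.        ]]
```

View pics/w11.png

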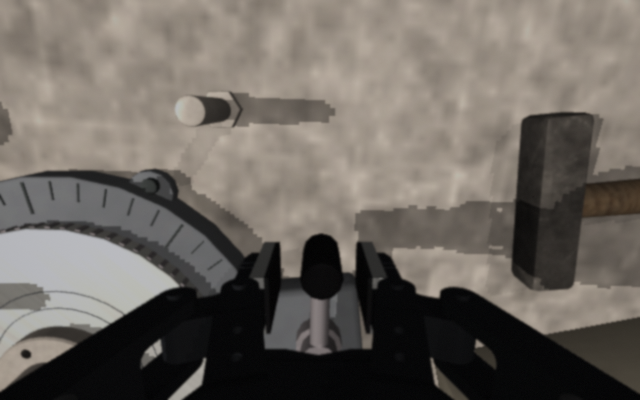

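Emit:
servo_tool --plan '[[[4, 0, 0], [0, 0.1, 0.37], 40], [[8, 0, 0], [0, 0.05, 0.8], 40], [[12, 0, 0], [0, 0, 1.2], 40], [[16, 0, 0], [0, -0.1, 1.6], 40], [[20, 0, 0], [0, -0.25, 2], 40], [[24, 0, 0], [0, -0.4, 2.4], 40], [[28, 0, 0], [0, -0.6, 2.77], 40], [[32, 0, 0], [0, -0.8, 3.13], 40], [[36, 0, 0], [0, -1.03, 3.48], 40], [[40, 0, 0], [0, -1.3, 3.8], 40], [[44, 0, 0], [0, -1.57, 4.12], 40], [[48, 0, 0], [0, -1.87, 4.4], 40]]'

```text
clock: 18.9
tool_pos: [445.7, 379.8, 62.3]
eef_rot: [[0.006, -0.712, 0.703], [0.0, 0.703, 0.712], [-1.0, -0.004, 0.004]]
wrist_force: [-1.2, -1.1, 1.6]
grip_width: 34.3
```

```bash
python3 - <<'E'
from h import *
s=get_state(); print(s['tool_pos'],s['wrist_force'],s['clock'],ang(piv,s['tool_pos']))
p=read_camera('wrist'); cv2.imwrite('pics/w12.png',p['color'][:,:,::-1])
krows([135.5-3*k for k in range(1,11)],60)
E
```

```text
[445.7428289  379.80247654  62.25520023] [-1.16122997 -1.11653798  1.62595592] 18.9 135.1723711280248
132.5 ([2.7, 0.3, 0.2], [0.23, 0.01, 0.24])
129.5 ([5.7, 0.3, 0.2], [0.23, -0.02, 0.55])
126.5 ([8.7, 0.3, 0.2], [0.23, -0.06, 0.86])
123.5 ([11.7, 0.3, 0.2], [0.23, -0.11, 1.17])
120.5 ([14.7, 0.3, 0.2], [0.24, -0.18, 1.48])
117.5 ([17.7, 0.3, 0.2], [0.24, -0.27, 1.78])
114.5 ([20.7, 0.3, 0.2], [0.24, -0.37, 2.08])
111.5 ([23.7, 0.3, 0.2], [0.24, -0.49, 2.37])
108.5 ([26.7, 0.3, 0.2], [0.24, -0.63, 2.65])
105.5 ([29.7, 0.3, 0.2], [0.25, -0.77, 2.93])
```

View pics/w12.png

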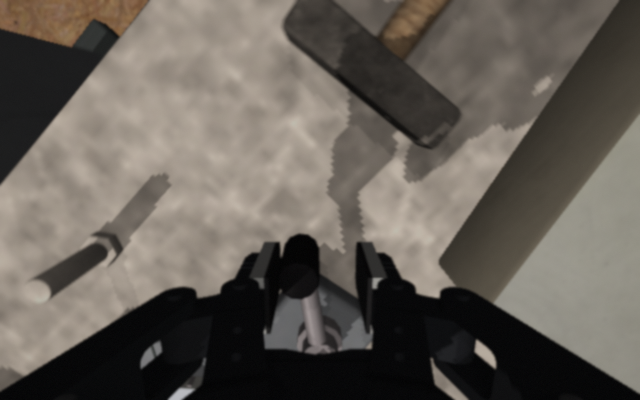

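```bash
python3 - <<'E'
from h import *
p=read_camera('top'); crop(p,(200,220),80,5,'t12.png')
p=read_camera('side'); crop(p,(270,190),80,4,'s12.png')
E
```

```text
(no output)
```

View pics/t12.png

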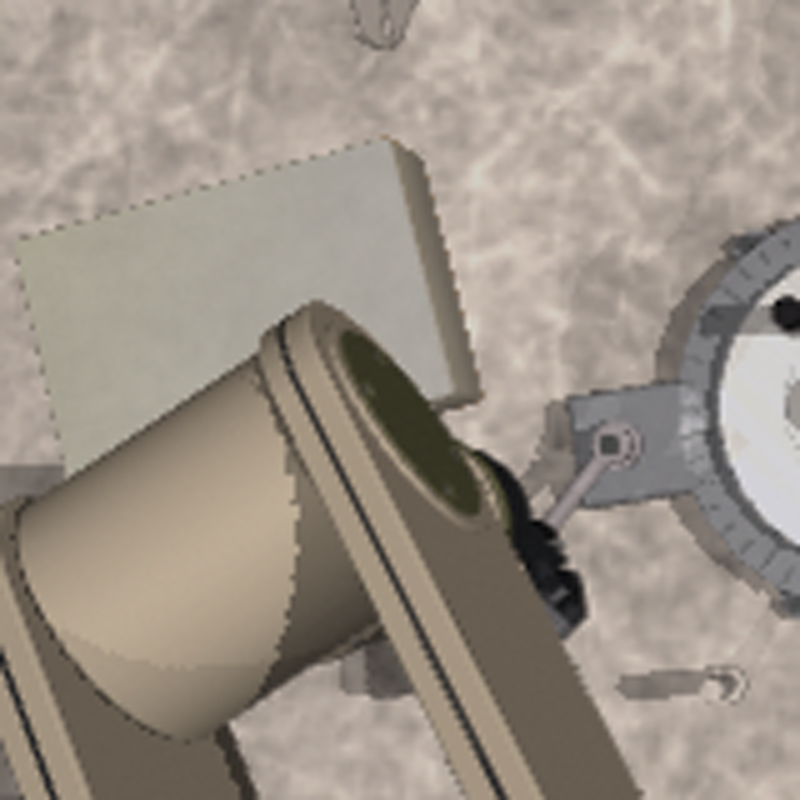

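View pics/s12.png

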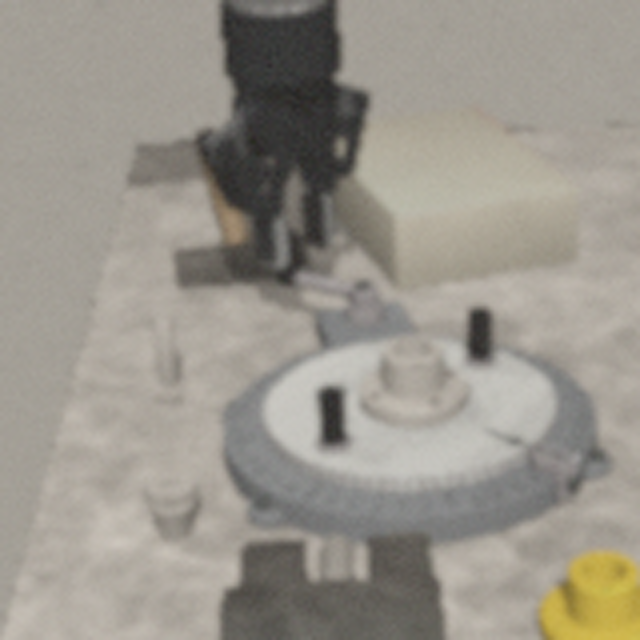

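```bash
python3 - <<'E'
from h import *
p=read_camera('top')
b=unproj(p,[(120+482/5,140+395/5)],0)[0]; print(b)
for h in (40,60,80): print(h,proj(p,[b[0],b[1],h])*1, '(corner px top ~',(120+452/5,140+402/5))
b2=unproj(p,[(120+425/5,140+162/5)],0)[0];print(b2)
print(get_state()['tool_pos'],get_state()['wrist_force'])
E
```

```text
[514.30352371 416.44849639   0.        ]
40 [[212.23972693 218.0599415 ]] (corner px top ~ (210.4, 220.4)
60 [[210.03071229 217.5607807 ]] (corner px top ~ (210.4, 220.4)
80 [[207.72853311 217.04056046]] (corner px top ~ (210.4, 220.4)
[6.40958593e+02 4.53743264e+02 1.13686838e-13]
[445.83827379 379.88496027  61.96273065] [-0.16893273 -0.34503323  0.92676105]
```

Emit:
servo_tool --plan '[[[0, 0, 0], [0.1, 0, 0], 36], [[0, 0, 0], [0.1, 0, 0], 32], [[0, 0, 0], [0.1, 0, 0], 28], [[2.7, 0, 0], [0.1, 0, 0.24], 28], [[5.7, 0, 0], [0.1, -0.02, 0.55], 28], [[8.7, 0, 0], [0.1, -0.06, 0.86], 28], [[8.7, 0, 0], [0.1, -0.06, 0.86], 28]]'

```text
clock: 19.98
tool_pos: [452.4, 385.7, 60.9]
eef_rot: [[0.006, -0.601, 0.799], [0.001, 0.8, 0.601], [-1.0, -0.003, 0.006]]
wrist_force: [-0.5, -0.1, -0.2]
grip_width: 24.1
```

```bash
python3 - <<'E'
from h import *
s=get_state(); print(s['tool_pos'],s['wrist_force'],s['clock'],ang(piv,s['tool_pos']),s['grip_width'])
krows([126.5-2*k for k in range(1,8)],60)
E
```

```text
[452.39198435 385.73253142  60.91677073] [-0.48820641 -0.14327094 -0.15533149] 19.975 126.64726460738414 24.0706519876073
124.5 ([2.4, 0.3, 0.2], [0.09, -0.0, 0.22])
122.5 ([4.4, 0.3, 0.2], [0.09, -0.02, 0.43])
120.5 ([6.4, 0.3, 0.2], [0.1, -0.04, 0.64])
118.5 ([8.4, 0.3, 0.2], [0.1, -0.06, 0.85])
116.5 ([10.4, 0.3, 0.2], [0.1, -0.1, 1.06])
114.5 ([12.4, 0.3, 0.2], [0.1, -0.14, 1.26])
112.5 ([14.4, 0.3, 0.1], [0.1, -0.19, 1.47])
```

Emit:
servo_tool --plan '[[[2, 0, 0], [0.05, 0, 0.2], 28], [[4, 0, 0], [0.05, -0.02, 0.4], 28], [[6, 0, 0], [0.05, -0.04, 0.6], 28], [[7, 0, 0], [0.05, -0.05, 0.7], 28], [[8, 0, 0], [0.05, -0.06, 0.8], 28]]'

```text
clock: 20.6
tool_pos: [459.1, 390.1, 60.4]
eef_rot: [[0.006, -0.483, 0.876], [0.001, 0.876, 0.483], [-1.0, -0.002, 0.006]]
wrist_force: [-2.4, 0.1, 1.1]
grip_width: 24.2
```

Emit:
servo_tool --plan '[[[1, 0, 0], [0, 0, 0.1], 28], [[1, 0, 0], [0, 0, 0.1], 28]]'

```text
clock: 20.85
tool_pos: [460.1, 390.7, 60.4]
eef_rot: [[0.006, -0.467, 0.884], [0.001, 0.884, 0.467], [-1.0, -0.002, 0.006]]
wrist_force: [-1.3, 0.5, 0.3]
grip_width: 24.0
```

Emit:
servo_tool --plan '[[[1, 0, 0], [0, 0, 0.1], 28], [[1, 0, 0], [0, 0, 0.15], 28]]'

```text
clock: 21.1
tool_pos: [461.1, 391.2, 60.3]
eef_rot: [[0.006, -0.451, 0.892], [0.0, 0.892, 0.451], [-1.0, -0.002, 0.005]]
wrist_force: [-6.0, -1.6, 2.6]
grip_width: 23.9
```

Emit:
servo_tool --plan '[[[0.5, 0, 0], [0, 0, 0.08], 28], [[0.5, 0, 0], [0, 0, 0.08], 28]]'

```text
clock: 21.35
tool_pos: [461.1, 391.2, 60.2]
eef_rot: [[0.004, -0.444, 0.896], [-0.001, 0.896, 0.444], [-1.0, -0.002, 0.003]]
wrist_force: [-6.7, -3.0, 4.4]
grip_width: 23.6
```

Emit:
servo_tool --plan '[[[0.5, 0, 0], [0, 0, 0.1], 28], [[0.5, 0, 0], [0, 0, 0.1], 28]]'

```text
clock: 21.6
tool_pos: [461.2, 391.1, 60.2]
eef_rot: [[0.002, -0.436, 0.9], [-0.002, 0.9, 0.436], [-1.0, -0.003, 0.001]]
wrist_force: [-7.0, -4.2, 4.9]
grip_width: 23.9
```

Emit:
servo_tool --plan '[[[0, 0, 0], [0, 0, 0.15], 28], [[0, 0, 0], [0, 0, 0.2], 28]]'

```text
clock: 21.85
tool_pos: [461.4, 391.2, 60.1]
eef_rot: [[-0.001, -0.436, 0.9], [-0.004, 0.9, 0.436], [-1.0, -0.003, -0.003]]
wrist_force: [-11.7, -6.4, 10.3]
grip_width: 23.9
```

```bash
python3 - <<'E'
from h import *
s=get_state(); print(s['tool_pos'],s['wrist_force'])
print(goto((513,330,260),30), goto((530,140,245),16.3))
E
```

```text
[461.42134455 391.24311675  60.10204003] [-11.6788721   -6.37799177  10.31931605]
([-4.2, -0.2, 0.2], [-19.97, -7.82, 1.91]) ([9.5, -0.2, 0.2], [-18.4, -25.66, -4.84])
```

Hard stop confirmed (13 N, no more travel). Back off, lift, and view.

Emit:
servo_tool --plan '[[[0, 0, 0], [0, 0, -0.3], 32], [[0, 0, 0], [-0.5, 0, -0.3], 36], [[0, 0, 0], [-4, 0, -0.3], 36], [[0, 0, 0], [-9, 0, -0.3], 36], [[0, 0, 0], [-14, -5, -1], 36], [[3, 0, 0], [-18, -11, -2], 36], [[6, 0, 0], [-18.4, -17, -3.2], 36], [[9.5, 0, 0], [-18.4, -21, -4], 36], [[9.5, 0, 0], [-18.4, -21, -4], 36], [[9.5, 0, 0], [-18.4, -21, -4], 36]]'

```text
clock: 23.1
tool_pos: [517.5, 185.7, 245.2]
eef_rot: [[-0.001, -0.281, 0.96], [-0.003, 0.96, 0.281], [-1.0, -0.003, -0.002]]
wrist_force: [-0.5, 0.6, 0.5]
grip_width: 30.6
```

```bash
python3 - <<'E'
from h import *
s=get_state(); print(s['tool_pos'],s['clock'],s['wrist_force'])
p=read_camera('wrist'); cv2.imwrite('pics/w13.png',p['color'][:,:,::-1])
print(dial_centre(p))
u=proj(p,[577,140,30])[0]; print(u); crop(p,u,35,8,'w13z.png')
for l in ['lock_knob','lock_pivot','flange_mid','index_mark','rider_line','collet','bolt','alu_block']: print(l,[(round(d['score'],2),np.round(d['point'],1)) for d in landmark_of(l,p)][:2])
E
```

```text
[517.49259312 185.74045757 245.18100134] 23.1 [-0.54919131  0.61981992  0.48767656]
(array([513.17273512, 200.04892268,  84.70422147]), 176, np.float64(0.168640009090538))
[358.50328818 231.3872465 ]
lock_knob []
lock_pivot [(0.82, array([487.2, 342.8,  47.8])), (0.61, array([561.6, 247.4,  62.2]))]
flange_mid [(0.8, array([515.1, 201.3,  44.5])), (0.66, array([596.6,   7. ,  15.9]))]
index_mark [(0.85, array([574.7, 140.6,  32.2]))]
rider_line [(0.75, array([576.3, 139.7,  32.3]))]
collet [(0.7, array([381.8, 120.8,   0.8]))]
bolt [(0.64, array([366.2, 280.8,   0.4]))]
alu_block [(0.92, array([687.3, 177.5,  -4.8]))]
```

View pics/w13.png

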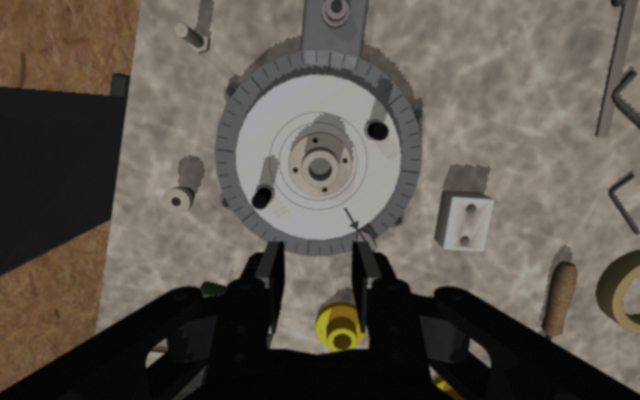

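View pics/w13z.png

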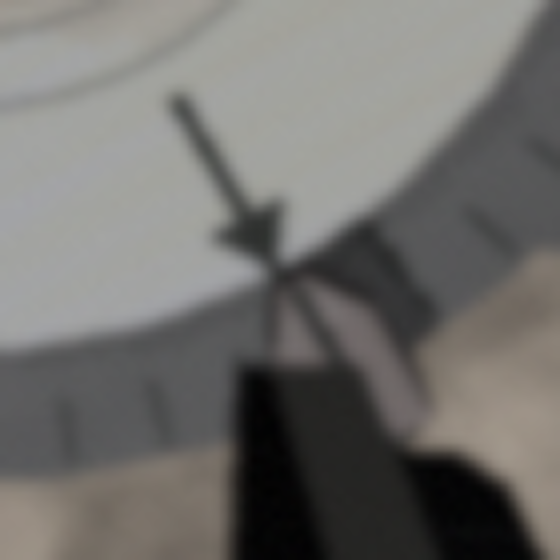

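```bash
python3 - <<'E'
from h import *
p=read_camera('top'); crop(p,(250,225),60,5,'t13.png')
p2=read_camera('side'); crop(p2,(275,200),70,5,'s13.png')
for q in (p,p2): print([(round(d['score'],2),np.round(d['point'],1)) for d in landmark_of('lock_knob',q)][:2])
E
```

```text
[]
[(0.48, array([454.5, 391.8,  67.4]))]
```

View pics/t13.png

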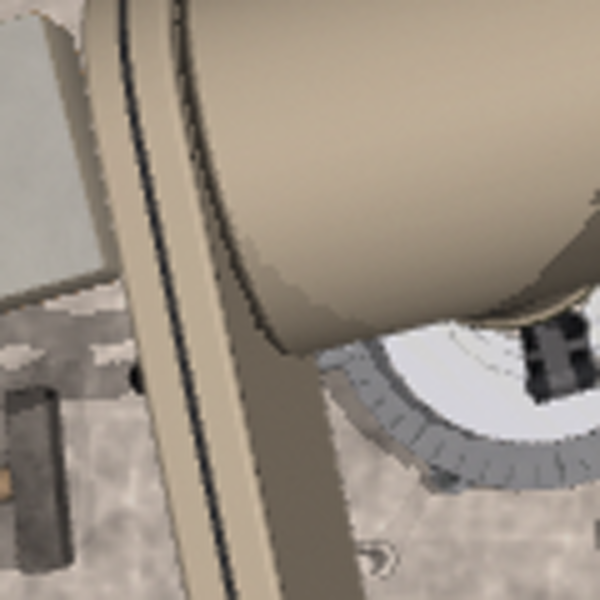

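View pics/s13.png

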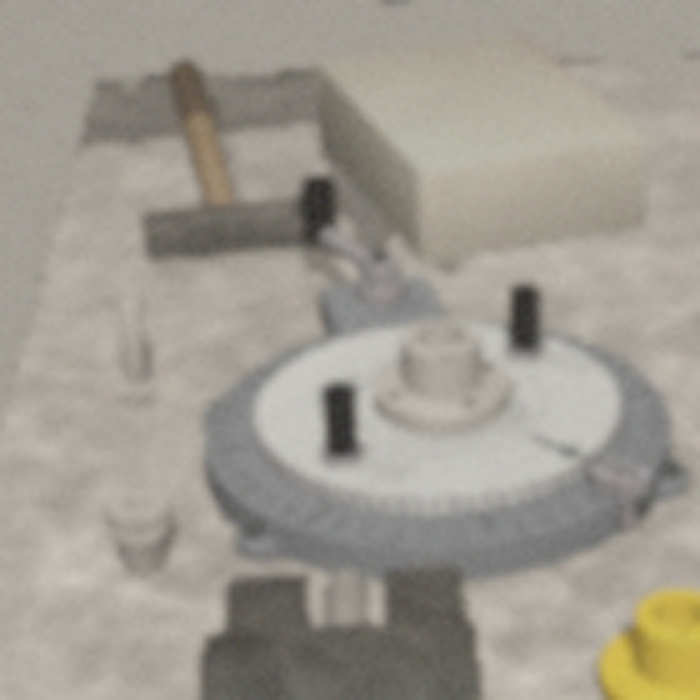

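```bash
python3 -c "
from bench import *
print(job_done())"
```

```text
the job is handed in; nothing more can be done
None
```

I turned the dial about 121° counter-clockwise by post_a until the index mark met the rider line. I then pushed the clamp lever outwards to its stop and handed the job in at about 23 s.

- **Dial:** I measured after the first push and found about 1.5° still to go. After a small second push, the wrist picture shows the arrow and the rider line in one line, to within about 0.3°. A last look after locking showed them still aligned.
- **Lever:** The knob stopped moving while the force rose to about 17 N at the wrist. The side camera puts the knob at (454, 392), against (457, 389) expected for 1.2 rad. The wrist and top cameras could not see the knob at the end; the arm hid most of it from the top one.
- **Flange and loose things:** The flange is still in the middle of the dial. The networks found the collet, bolt and aluminium block where they were at the start, within their error. The robot was clear of everything at hand-in.
- **Disagreement between measurements:** The top camera's first estimates of the dial centre and index angle were about 5 mm and 2° off the wrist camera's. I used the closer wrist views.

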